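Tip the drill case lid over, catch it and let it down gently

TASK

Close the window lid of the drill case with a fingertip, gripping nothing: push the open lid forward from behind until it starts to fall by its own weight, then get a finger under its front lip, catch it on the finger and bring it to rest while it is still clearly open. Lower it slowly on the finger until it is fully shut without a bang, take the finger away, and leave the other things on the bench alone.

Things in the scene. Friction and masses are not known exactly. Their poses are not given: they have to be found in the camera images.
- case: Grey sheet-metal drill case, fixed: an open box 140 (x) x 220 (y) mm, rim 80 mm high, a wooden block of drills inside. Origin: centre of its underside, on the bench. x points from the front wall (x = -70 mm, robot's side) to the hinge side, y to its left, z up. The space in front and at its left (+y) is clear; small things stand at its right.
- lid (a joint): Angle of the case's flat window lid, rad: 0 shut (level on the rim), growing as it opens up and away from the robot; stop at 1.75. It starts leaning back on or near the stop. Above 1.57 it sinks back to the stop, below 1.57 it falls forward by itself. A damper slows it but does not hold it: it falls at about 0.5 x cos(angle) rad/s (0.43 to 0.6), so it takes 5 to 7 s from 1.5 to 0.4 and hits the rim at about 0.5 rad/s.
- lid_lip (a point): Middle of the lid's front edge, at the underside, 178 mm from the hinge line: edge of a flat lip 5 mm thick that runs the lid's full 228 mm width. With the lid shut the lip's underside is 80 mm above the bench and overhangs the case's front wall by 34 mm, so a finger can stay under it, in front of the wall, until the lid is shut.
- lid_hinge (a point): Middle of the hinge line, which is parallel to the case's y at x = +74 mm, z = 85 mm of the case and lies in the lid's mid-thickness. The lid is 10 mm thick, spans y = -114 to +114 mm, weighs about 0.25 kg; a light push of 1 to 3 N near its free edge moves it. More than 12 N on it is too much.
- stub_pipe: Bystander: dark steel pipe offcut on end, 42 mm across, 75 mm tall, loose, at the right of the case. Origin: centre of its underside.
- tape_roll: Bystander: black roll of insulating tape lying flat, 68 mm across, 19 mm high, loose, at the right of the case. Origin: centre of its underside.
- big_bolt: Bystander: large steel bolt lying down, 33 x 98 x 29 mm, loose, at the right of the case. Origin: centre of its underside.

How it is judged:
By the outcome, as a careful person would: the job done as asked, in the order asked, and still so for the second after the job is handed in, with the robot touching nothing.
It also fails if it takes over 56 s, if anything falls off the work surface, if the arm or the gripper's body presses on something with over 40 N, if the wrist force passes 120 N, or if a joint passes its speed limit or range.

ROBOT

A 6-joint arm with a two-finger parallel gripper is mounted at the origin on a cart in front of the work surface, level with it; the furniture and walls round the work are solid. World frame = base frame: x ahead of the robot, y to its left, z up, the work surface at z = 0. Lengths are in mm, angles in rad, forces in N, time in s.
With the tool pointing down it reaches from about 300 to 775 mm from the base axis. Payload 14.6 kg.
Tool frame: the origin (TCP) lies at the very end of the fingers, on their centre line; the grasp point (between the pads) lies 19 mm behind it; z points along the fingers, y is the line along which they close (so a half turn about z gives the same grasp; the last joint's range is limited). The gripper opens to 94 mm and grips with 3 to 60 N. Pads are 16 mm wide; open, the fingers measure 119 mm over their backs; the gripper's body (75 mm by 177 mm) begins 78 mm behind the grasp point.
Start: joints at [-1.369, 0.3, 1.521, -0, 1.321, -0.067], TCP at [146.059, -530.241, 180.346] pointing down, gripper open.
Joint ranges: [-3.03, 3.03], [-0.79, 2.21], [0.23, 2.52], [-1.04, 4.18], [0, 3.07], [-2.55, 2.55]. Speed limits (rad/s): [2.22, 2.22, 2.57, 3.14, 3.14, 3.14].

INTERFACE

Orientations are given as [roll, pitch, yaw] about the fixed x, y, z axes, in that order (R = Rz(yaw) Ry(pitch) Rx(roll)).
In Python, from cell import manip gives the robot as it stands.
- The arm moves only by the tool servo_tool, never from a script. Its argument "motion" is a list that holds one entry, the list of rows, each a list of 7 numbers: the shift along the world's x, y, z as a fraction of full scale, then the turn, a rotation vector about the world's x, y, z as a fraction of full scale, then the closure, from 0 (fully open) to 1 (shut). In form: [[[x, y, z, rx, ry, rz, gripper], ...]]. A call has 1 to 10 rows; each row is the pose to reach, as a shift and turn from the pose commanded when the call began, turning the shorter way round; what a row does not reach only later rows make up. Full scale, the value 1, is 0.5 m for a shift and pi rad for a turn. A row lasts 1/10 s, in which the tool goes at most 50 mm and 8.59 degrees, less where a joint would pass 70% of its speed; a pose out of reach is approached as far as the arm can. A call with a number of a shift or a turn outside -1 to 1 is refused whole. A call with a gripper value outside its range is refused whole. The fingers move at their own pace and stop on an object; "newtons" is the grip in N (left out, the last holds). Time passes only in rows, so rows that repeat a pose let the fingers close. It gives the time, the measured TCP pose, the force, the opening and the grip force at its end, in the units of the state.
- manip.read_state(): the state, without advancing time (a new reading comes with each control period).
- manip.camera(name): name is "scene" or "top"; returns a dict with "frame" (480x640x3 uint8, red, green, blue), "range_z" (480x640 float32, mm along the optical axis (not along the pixel's ray), 0 where there is no reading), "vfov" (degrees; the focal length in pixels is half the picture's height over the tangent of half this angle, whatever the lens; pixels are square), "cx", "cy" (the principal point, pixels), "cam_to_world" (4x4, takes a point from camera to world coordinates). Camera axes: x right, y down, z forward; pixel columns grow to the right and rows downward; lengths in mm; the calibration is good to about 2 mm. A picture is of the moment at which its call begins.
- manip.sign_off(): hands the job in; it is judged then, once.
The state is a dict: "clock": time; "joints": joint angles; "qd": joint speeds; "effort": joint torques, N m; "eef_pos": TCP position; "eef_rot": TCP orientation; "wrist_force": force on the tool from outside, world axes, zero at the start; "moment": the same for the moment, N m; "finger_gap": finger opening in mm; "finger_force": force on a finger pad.
Only numpy, scipy, OpenCV 4.12 (cv2) and the standard library are available. Lean on these libraries where they do the work, as an engineer would, in place of code of your own. Each camera call takes 0.05 s, during which the arm holds its last target. There are 200 camera calls.

## Working session

There is one attempt and no reset: what is moved stays moved. The work goes in short steps, Python scripts to look and compute and a tool call to move; the robot and the scene stay as the last step left them, time stands still between calls to the robot, and variables do not carry over. Pictures are saved under pics/ and viewed, at most 10 in all, crops included, and the job is handed in when it is done.

Besides the shell and the picture viewer there is one more tool, called after "Call:" as name([rows], argument=value, ...), one row to a line, values as JSON. servo_tool: Moves the arm, as the interface text tells. Its arguments: {"type":"object","properties":{"motion":{"type":"array"},"newtons":{"type":"number"}},"required":["motion"]}

```bash
ls; mkdir -p pics; python3 - <<'E'
from cell import manip
import cv2,numpy as np
s=manip.read_state();print(s)
for n in("scene","top"):
    c=manip.camera(n);cv2.imwrite(f"pics/{n}0.png",c["frame"][:,:,::-1]);np.savez(f"{n}0.npz",**c);print(n,c["vfov"],c["cx"],c["cy"],np.round(c["cam_to_world"],3).tolist())
E
```

```text
pics
{'clock': 0.0, 'joints': array([-1.36862019e+00,  3.00478888e-01,  1.52160189e+00, -3.24169439e-05,
        1.32065775e+00, -6.65883457e-02]), 'qd': array([ 1.60253522e-03, -8.25542772e-04, -5.37324440e-04, -1.14084260e-03,
       -5.62310340e-04,  5.72511871e-05]), 'effort': array([-3.67568151e-03, -5.31814563e+01, -3.52741063e+01,  7.06866989e-02,
        2.43681466e-02, -1.27103090e-04]), 'eef_pos': array([ 145.98328865, -529.97170784,  179.77326395]), 'eef_rot': array([-3.14044723e+00, -4.49160649e-05,  2.68772504e-01]), 'wrist_force': array([ 0.73469121, -0.37582984,  0.82462135]), 'moment': array([0.0009703 , 0.01604985, 0.03296426]), 'finger_force': 0.0, 'finger_gap': 93.76490357280103}
scene 47.717758334176 326.322341287723 248.81427666015625 [[0.746, -0.446, 0.495, 196.679], [-0.666, -0.518, 0.536, -463.662], [0.017, -0.729, -0.684, 645.52], [0.0, 0.0, 0.0, 1.0]]
top 49.39423214831538 321.69943236744405 240.37248798426822 [[0.081, -0.975, 0.207, 434.109], [-0.997, -0.078, 0.02, -27.243], [-0.003, -0.208, -0.978, 922.628], [0.0, 0.0, 0.0, 1.0]]
```

View pics/scene0.png

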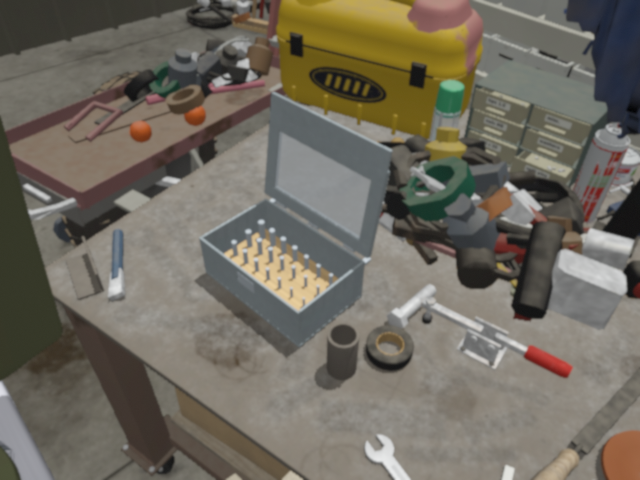

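View pics/top0.png

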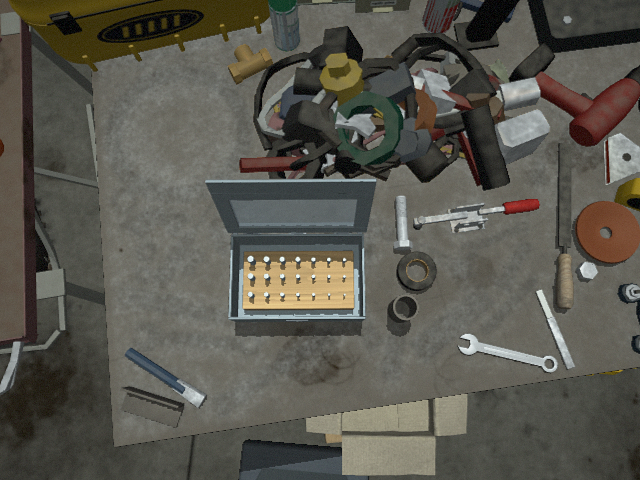

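```bash
cat > h.py <<'E'
import numpy as np
def ray(c,u,v,z=None,plane=None):
    f=240/np.tan(np.radians(float(c["vfov"]))/2);T=c["cam_to_world"]
    d=T[:3,:3]@np.array([(u-c["cx"])/f,(v-c["cy"])/f,1.]);o=T[:3,3]
    return o+d*(z-o[2])/d[2] if z is not None else (o,d)
def cloud(c):
    f=240/np.tan(np.radians(float(c["vfov"]))/2);T=c["cam_to_world"];Z=c["range_z"]
    v,u=np.mgrid[:480,:640];P=np.dstack([(u-c["cx"])/f*Z,(v-c["cy"])/f*Z,Z])
    return P@T[:3,:3].T+T[:3,3]
E
python3 - <<'E'
from h import *
np.set_printoptions(precision=1,suppress=True)
c=np.load("top0.npz");s=np.load("scene0.npz")
for p in[(231,236),(366,235),(365,320),(230,320)]: print("rim",ray(c,*p,80))
P=cloud(c)
for p in[(212,184),(290,185),(371,184),(215,200),(368,200),(404,298),(417,256),(402,225)]:print(p,P[p[1],p[0]])
for p in[(203,238),(365,262),(296,336)]: print("rim scene",ray(s,*p,80))
S=cloud(s)
for p in[(274,102),(385,152),(368,240),(330,140),(280,190),(342,340)]: print("sc",p,S[p[1],p[0]])
# height map behind case
Q=P.reshape(-1,3);Q=Q[c["range_z"].ravel()>0]
for x in range(440,800,40):
    print(x,[int(np.max(np.r_[Q[(abs(Q[:,0]-x)<20)&(abs(Q[:,1]-y)<20),2],-99])) for y in range(280,-300,-40)])
E
```

```text
rim [607.9 140.3  80. ]
rim [627.4 -82.2  80. ]
rim [488.3 -89.4  80. ]
rim [470.9 125.8  80. ]
(212, 184) [639.9 138.6 257.4]
(290, 185) [648.1  35.  253.5]
(371, 184) [658.  -73.2 253.7]
(215, 200) [631.8 143.6 208.3]
(368, 200) [649.9 -73.7 205.6]
(404, 298) [ 532.5 -155.2   43.1]
(417, 256) [ 610.6 -177.8   19.6]
(402, 225) [ 664.3 -148.7   20.7]
rim scene [477.2 122.8  80. ]
rim scene [630.2 -79.1  80. ]
rim scene [ 465.4 -117.9   80. ]
sc (274, 102) [639.3 139.8 247.9]
sc (385, 152) [659.2 -70.4 255.7]
sc (368, 240) [636.2 -75.6 118.2]
sc (330, 140) [646.6  21.9 235.1]
sc (280, 190) [621.2 111.6 108.5]
sc (342, 340) [ 529.3 -139.3   37.7]
440 [5, 6, 5, 6, 6, 5, 4, 5, 5, 5, 5, 5, 5, 8, 12]
480 [5, 5, 6, 5, 84, 84, 83, 84, 82, 84, 72, 79, 6, 9, 11]
520 [5, 5, 5, 6, 85, 66, 62, 58, 57, 84, 77, 78, 7, 7, 5]
560 [5, 5, 5, 5, 84, 72, 70, 62, 61, 83, 5, 25, 23, 5, 7]
600 [6, 5, 5, 147, 142, 112, 107, 84, 62, 83, 6, 24, 23, 6, 5]
640 [5, 5, 6, 265, 265, 264, 264, 264, 264, 264, 24, 33, 6, 5, 5]
680 [7, 5, 6, -99, -99, -99, -99, -99, 262, 264, 24, 54, 51, 47, 49]
720 [6, 6, 5, 5, 118, 108, 110, 108, 129, 141, 99, 74, 69, 45, 111]
760 [6, 6, 5, 5, 100, 104, 124, 138, 145, 163, 169, 160, 89, 130, 132]
```

Call:
servo_tool([
  [[0.5,0.86,0.3,0,0,-0.06,1],[0.5,0.86,0.3,0,0,-0.06,1],[0.5,0.86,0.3,0,0,-0.06,1],[0.5,0.86,0.3,0,0,-0.06,1],[0.5,0.86,0.3,0,0,-0.06,1],[0.5,0.86,0.3,0,0,-0.06,1],[0.5,0.86,0.3,0,0,-0.06,1],[0.5,0.86,0.3,0,0,-0.06,1],[0.5,0.86,0.3,0,0,-0.06,1],[0.5,0.86,0.3,0,0,-0.06,1]],
], newtons=10)

```text
clock: 1.1
eef_pos: [387.1, -114.4, 325.3]
eef_rot: [3.141, -0.0, 0.08]
wrist_force: [0.7, -1.3, -0.0]
finger_gap: 17.3
finger_force: 0.0
```

```bash
python3 -c "
from cell import manip
s=manip.read_state()
for k in('clock','joints','eef_pos','eef_rot','finger_gap'):print(k,repr(s[k]))"
```

```text
clock 1.1
joints array([-3.78250942e-01, -1.10899287e-01,  1.63893519e+00, -1.99368898e-05,
        1.61333942e+00,  1.11235759e+00])
eef_pos array([ 387.05701343, -114.43342077,  325.32598043])
eef_rot array([ 3.14147861e+00, -1.86075968e-04,  8.01869594e-02])
finger_gap 17.34243007519222
```

```bash
python3 -c "
from scipy.spatial.transform import Rotation as R
import numpy as np
for az in(-30,-45,-60):
  for t in(55,):
    a=np.radians(az);ax=np.array([np.sin(a),-np.cos(a),0])
    print(az,t,((R.from_rotvec(ax*np.radians(t))*R.from_euler('z',a-.08)).as_rotvec()/np.pi).round(3))"
```

```text
-30 55 [-0.068 -0.302 -0.177]
-45 55 [-0.109 -0.295 -0.253]
-60 55 [-0.149 -0.284 -0.33 ]
```

Call:
servo_tool([
  [[0.04,0.4,0,-0.109,-0.295,-0.253,1],[0.04,0.4,0,-0.109,-0.295,-0.253,1],[0.04,0.4,0,-0.109,-0.295,-0.253,1],[0.04,0.4,0,-0.109,-0.295,-0.253,1],[0.04,0.4,0,-0.109,-0.295,-0.253,1],[0.04,0.4,0,-0.109,-0.295,-0.253,1],[0.04,0.4,0,-0.109,-0.295,-0.253,1],[0.04,0.4,0,-0.109,-0.295,-0.253,1],[0.04,0.4,0,-0.109,-0.295,-0.253,1],[0.04,0.4,0,-0.109,-0.295,-0.253,1]],
])

```text
clock: 2.1
eef_pos: [415.6, -11.0, 367.0]
eef_rot: [3.075, -0.778, -0.532]
wrist_force: [0.3, -0.4, 0.4]
finger_gap: 1.0
finger_force: 0.0
```

```bash
python3 -c "
from cell import manip
s=manip.read_state()
for k in('clock','joints','eef_pos','eef_rot','finger_gap'):print(k,repr(s[k]))"
```

```text
clock 2.1
joints array([ 0.28696089, -0.43827766,  1.98063751, -0.65700511,  1.14914492,
        2.55388637])
eef_pos array([415.63265635, -11.01000392, 367.01377898])
eef_rot array([ 3.07509455, -0.77828639, -0.53245358])
finger_gap 0.9566317566196341
```

```bash
cat > kin.py <<'E'
import numpy as np
from scipy.spatial.transform import Rotation as R
from scipy.optimize import least_squares
J=[[-1.36862019,.300478888,1.52160189,0,1.32065775,-.0665883],[-.37825094,-.110899287,1.63893519,0,1.61333942,1.11235759],[.28696089,-.43827766,1.98063751,-.65700511,1.14914492,2.55388637]]
P=[[145.983,-529.972,179.773],[387.057,-114.433,325.326],[415.633,-11.01,367.014]]
E=[[-3.14044723,0,.2687725],[3.1414786,-.000186,.0801869],[3.07509455,-.77828639,-.53245358]]
def fk(q,p):
    a1,d1,l2,l3,e,off,L=p
    r1=R.from_euler('z',q[0]);r2=r1*R.from_euler('y',q[1]);r3=r2*R.from_euler('y',q[2])
    r4=r3*R.from_euler('z',q[3]);r5=r4*R.from_euler('y',q[4]);r6=r5*R.from_euler('z',q[5]-np.pi/2+np.pi*0)
    x=r1.apply([a1,off,d1])+r2.apply([0,0,l2])+r3.apply([e,0,l3])+r5.apply([0,0,L])
    return x,r6
def fit():
    f=lambda p:np.r_[np.concatenate([fk(q,p)[0]-x for q,x in zip(J,P)]),1e-3*(p-p0)]
    p0=np.array([0,300,350,350,0,36.7,250.]);return least_squares(f,p0)
LO=np.array([-3.03,-.79,.23,-1.04,0,-2.55]);HI=np.array([3.03,2.21,2.52,4.18,3.07,2.55])
def tool(az,tilt,flip=0,roll=0):  # tilt from vertical
    a=np.radians(az);ax=np.array([np.sin(a),-np.cos(a),0])
    return R.from_rotvec(ax*np.radians(tilt))*R.from_euler('ZX',[a,np.pi])*R.from_euler('z',np.pi*flip+roll)
def ik(x,r,p,q0):
    def f(q):
        y,s=fk(q,p);return np.r_[(y-x)/100,(s*r.inv()).as_rotvec()]
    b=least_squares(f,np.clip(q0,LO+.01,HI-.01),bounds=(LO,HI));return b.x,np.abs(b.fun).max()
E
python3 - <<'E'
from kin import *
np.set_printoptions(precision=3,suppress=True)
s=fit();p=s.x;print(p,s.cost,s.fun[:9])
for q,e in zip(J,E):
    r=fk(q,p)[1];print((r.inv()*R.from_euler('xyz',e)).as_rotvec())
np.save("p.npy",p)
E
```

```text
[ -0.004 221.177 424.179 447.502  40.867  36.593 295.722] 0.012497227005317487 [ 0.002  0.001  0.    -0.001 -0.002  0.001  0.001 -0.    -0.001]
[0.    0.    3.142]
[-0.     0.    -3.142]
[0.    0.    3.142]
```

```bash
sed -i 's/-np.pi\/2+np.pi\*0/+np.pi\/2/' kin.py; cat >> kin.py <<'E'
C=np.array([550,23.,0]);RC=R.from_euler('z',.083)
w=lambda l:C+RC.apply(l)
E
python3 - <<'E'
from kin import *
np.set_printoptions(precision=2,suppress=True)
p=np.load("p.npy")
pts=[w([-85,60,57]),w([-29,60,194]),w([-60,60,250])]
for az in(0,-20,-40,-60,-80):
  for t in(50,60,70,80):
    for fl in(0,1):
      o=[]
      for x in pts:
        b=min((ik(x,tool(az,t,fl),p,q0) for q0 in([.3,0,1.6,-.5,1.2,0],[.3,.3,1.6,3,.6,1.],[.3,.3,1.6,-.5,.6,-2])),key=lambda b:b[1]);o.append(b)
      if max(b[1] for b in o)<.02:print(az,t,fl,*[b[0] for b in o])
E
```

```text
0 50 1 [0.16 0.08 2.49 3.56 0.31 1.28] [ 0.15 -0.17  2.25 -0.54  0.22 -0.94] [ 0.16 -0.35  2.24 -0.31  0.4  -1.18]
-60 50 1 [ 0.58  0.42  2.   -1.03  1.1   0.73] [ 0.53  0.27  1.79 -0.93  1.27  0.39] [ 0.56  0.14  1.81 -0.9   1.36  0.31]
-80 50 1 [ 0.55  0.54  1.79 -0.83  1.33  0.8 ] [ 0.5   0.42  1.58 -0.81  1.53  0.53] [ 0.53  0.31  1.6  -0.8   1.61  0.48]
-80 60 1 [ 0.6   0.64  1.75 -0.92  1.45  0.9 ] [ 0.55  0.5   1.57 -0.94  1.61  0.62] [ 0.58  0.38  1.61 -0.93  1.68  0.56]
-80 70 0 [ 0.64  0.75  1.71 -1.    1.57 -2.17] [ 0.58  0.58  1.56 -1.04  1.7  -2.46] [ 0.61  0.46  1.61 -1.04  1.76 -2.52]
-80 70 1 [ 0.64  0.75  1.71 -1.    1.57  0.97] [ 0.58  0.58  1.56 -1.04  1.7   0.68] [ 0.61  0.46  1.61 -1.04  1.76  0.63]
```

```bash
python3 - <<'E'
from kin import *
np.set_printoptions(precision=3,suppress=True)
p=np.load("p.npy")
for az,t in((-85,62),(-80,60),(-75,60)):
  T=tool(az,t,1);q=[.5,.4,1.6,-.8,1.5,.6]
  print(az,t)
  for l in([-96,84,53],[-90,84,110],[-40,84,180],[-40,170,200],[112,170,235],[140,170,235],[140,84,235],[112,84,235],[70,84,235]):
    q,e=ik(w(l),T,p,q);print(l,w(l),q,round(e,3))
cur=R.from_euler('xyz',E[2]);T=tool(-80,60,1)
d=(cur.inv()*T).as_rotvec();print("local",d)
for sgn in(1,):
  m=[(R.from_rotvec(v)).as_rotvec() for v in [(T*cur.inv()).as_rotvec()/np.pi]];print(m)
q=J[2]
for k in np.linspace(0,1,7):
  for s in(1,-1):
    rot=R.from_rotvec((T*cur.inv()).as_rotvec()*k)*cur
    x=np.array(P[2])*(1-k)+k*np.array([640,210,330]);
  q,e=ik(x,rot,p,q);print(k,q,e)
E
```

```text
-85 62
[-96, 84, 53] [447.366  98.752  53.   ] [ 0.636  0.707  1.673 -0.853  1.549  0.941] 0.0
[-90, 84, 110] [453.346  99.249 110.   ] [ 0.63   0.612  1.659 -0.858  1.617  0.856] 0.0
[-40, 84, 180] [503.174 103.395 180.   ] [ 0.587  0.581  1.508 -0.898  1.706  0.692] 0.0
[-40, 170, 200] [496.044 189.099 200.   ] [ 0.703  0.656  1.331 -0.848  1.851  0.681] 0.0
[112, 170, 235] [647.521 201.7   235.   ] [ 0.589  0.924  0.786 -0.976  1.934  0.38 ] 0.0
[140, 170, 235] [675.424 204.021 235.   ] [ 0.572  1.001  0.649 -1.001  1.953  0.316] 0.0
[140, 84, 235] [682.554 118.317 235.   ] [ 0.473  0.878  0.869 -1.004  1.818  0.345] 0.0
[112, 84, 235] [654.65  115.996 235.   ] [ 0.487  0.81   0.985 -0.99   1.803  0.396] 0.0
[70, 84, 235] [612.795 112.514 235.   ] [ 0.511  0.719  1.14  -0.969  1.787  0.463] 0.0
-80 60
[-96, 84, 53] [447.366  98.752  53.   ] [ 0.648  0.657  1.738 -0.886  1.472  0.918] 0.0
[-90, 84, 110] [453.346  99.249 110.   ] [ 0.642  0.56   1.721 -0.884  1.541  0.827] 0.0
[-40, 84, 180] [503.174 103.395 180.   ] [ 0.596  0.526  1.572 -0.913  1.626  0.66 ] 0.0
[-40, 170, 200] [4
[... 1243 characters left out ...]
 84, 235] [612.795 112.514 235.   ] [ 0.526  0.613  1.292 -0.992  1.621  0.42 ] 0.0
local [-0.307 -0.816 -2.466]
[array([-0.365,  0.576,  0.477])]
0.0 [ 0.285 -0.439  1.98  -0.654  1.148  2.55 ] 0.0015671685519291333
0.16666666666666666 [ 0.341 -0.224  1.797 -0.615  1.287  2.186] 1.5987211554602255e-15
0.3333333333333333 [ 0.399 -0.003  1.594 -0.615  1.449  1.831] 1.4779288903810084e-14
0.5 [ 0.457  0.217  1.381 -0.655  1.617  1.471] 4.25188773078844e-13
0.6666666666666666 [ 0.512  0.43   1.164 -0.737  1.771  1.089] 2.8187049916361673e-11
0.8333333333333333 [ 0.564  0.628  0.954 -0.858  1.888  0.672] 5.684341886080802e-16
1.0 [ 0.611  0.803  0.761 -1.006  1.95   0.223] 3.4416913763379845e-15
```

```bash
python3 - <<'E'
from kin import *
np.set_printoptions(precision=3,suppress=True)
p=np.load("p.npy");cur=R.from_euler('xyz',E[2]);T=tool(-83,57,1)
v=(T*cur.inv()).as_rotvec();print(v/np.pi,T.as_euler('xyz'),T.apply([0,0,1]))
q=J[2]
for k in np.linspace(0,1,5):
  q,e=ik(np.array(P[2])+np.array([20,220,0])*k,R.from_rotvec(v*k)*cur,p,q);print(k,q,e)
for l in([140,170,235],[140,84,235],[-96,84,53],[-40,84,180]):
    q,e=ik(w(l),T,p,q);print(l,q,e)
E
```

```text
[-0.338  0.568  0.482] [-3.142  0.995  1.693] [ 0.102 -0.832 -0.545]
0.0 [ 0.285 -0.439  1.98  -0.654  1.148  2.55 ] 0.0015671685519291333
0.25 [ 0.409 -0.233  1.771 -0.593  1.418  2.021] 1.978150976356119e-13
0.5 [ 0.536  0.     1.563 -0.612  1.683  1.535] 1.6194690033444203e-12
0.75 [ 0.661  0.223  1.385 -0.698  1.906  1.033] 2.4749285953973293e-11
1.0 [ 0.783  0.404  1.262 -0.842  2.05   0.483] 1.628345847048962e-09
[140, 170, 235] [ 0.563  0.941  0.706 -0.926  1.891  0.317] 1.7652546091539984e-13
[140, 84, 235] [ 0.461  0.825  0.91  -0.936  1.758  0.326] 1.1368683772161603e-15
[-96, 84, 53] [ 0.623  0.643  1.719 -0.832  1.467  0.901] 2.0605739337042904e-15
[-40, 84, 180] [ 0.574  0.523  1.54  -0.857  1.636  0.653] 1.9448331833871175e-13
```

Call:
servo_tool([
  [[0.04,0.44,0,-0.338,0.568,0.482,1],[0.04,0.44,0,-0.338,0.568,0.482,1],[0.04,0.44,0,-0.338,0.568,0.482,1],[0.04,0.44,0,-0.338,0.568,0.482,1],[0.04,0.44,0,-0.338,0.568,0.482,1],[0.04,0.44,0,-0.338,0.568,0.482,1],[0.04,0.44,0,-0.338,0.568,0.482,1],[0.04,0.44,0,-0.338,0.568,0.482,1],[0.04,0.44,0,-0.338,0.568,0.482,1],[0.04,0.44,0,-0.338,0.568,0.482,1]],
])

```text
clock: 3.1
eef_pos: [435.9, 209.6, 366.6]
eef_rot: [2.536, 0.287, 0.632]
wrist_force: [0.7, -0.3, -0.4]
finger_gap: 0.2
finger_force: 0.0
```

```bash
cat > st.py <<'E'
from cell import manip
from kin import *
np.set_printoptions(precision=3,suppress=True)
s=manip.read_state();cur=R.from_euler('xyz',s['eef_rot']);T=tool(-83,57,1)
print(s['clock'],s['joints'],s['eef_pos'],s['wrist_force'],"rot to T",(T*cur.inv()).as_rotvec()/np.pi)
print("local",RC.inv().apply(s['eef_pos']-C))
E
python3 st.py
```

```text
3.1 [ 0.711  0.24   1.314 -0.611  1.865  1.461] [435.865 209.587 366.648] [ 0.741 -0.257 -0.445] rot to T [-0.139  0.234  0.2  ]
local [-98.273 195.407 366.648]
```

Call:
servo_tool([
  [[0.488,0,-0.214,-0.139,0.234,0.2,1],[0.488,0,-0.214,-0.139,0.234,0.2,1],[0.488,0,-0.214,-0.139,0.234,0.2,1],[0.488,0,-0.214,-0.139,0.234,0.2,1],[0.488,0,-0.214,-0.139,0.234,0.2,1],[0.488,0,-0.214,-0.139,0.234,0.2,1],[0.488,0,-0.214,-0.139,0.234,0.2,1],[0.488,0,-0.214,-0.139,0.234,0.2,1],[0.488,0,-0.214,-0.139,0.234,0.2,1],[0.488,0,-0.214,-0.139,0.234,0.2,1]],
])

```text
clock: 4.1
eef_pos: [679.7, 209.6, 261.1]
eef_rot: [3.125, 0.989, 1.675]
wrist_force: [0.3, -0.2, 0.3]
finger_gap: 0.5
finger_force: 0.0
```

```bash
python3 st.py; python3 - <<'E'
from cell import manip
import cv2
c=manip.camera("top");cv2.imwrite("pics/top1.png",c["frame"][:,:,::-1])
E
```

```text
4.1 [ 0.565  0.949  0.631 -0.939  1.93   0.272] [679.748 209.63  261.104] [ 0.335 -0.243  0.255] rot to T [-0.002  0.003  0.001]
local [144.773 175.231 261.104]
```

View pics/top1.png

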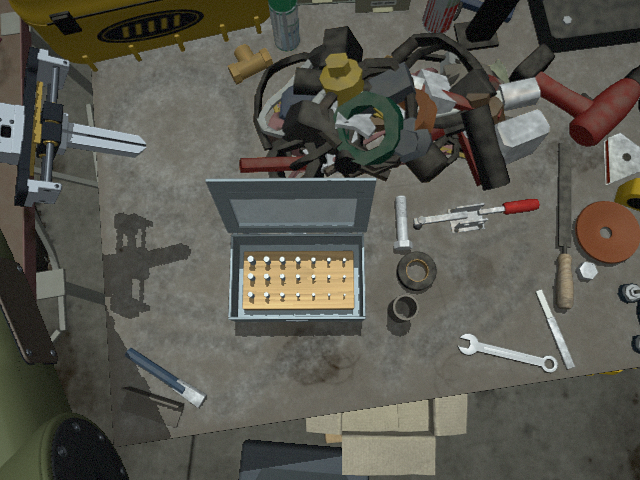

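Call:
servo_tool([
  [[0,0,-0.042,0,0,0,1],[0.008,-0.09,-0.042,0,0,0,1],[0.015,-0.181,-0.042,0,0,0,1],[0.015,-0.181,-0.042,0,0,0,1],[-0.005,-0.183,-0.042,0,0,0,1],[-0.025,-0.185,-0.042,0,0,0,1],[-0.025,-0.185,-0.042,0,0,0,1]],
])

```text
clock: 4.85
eef_pos: [666.8, 117.4, 240.2]
eef_rot: [3.128, 0.99, 1.678]
wrist_force: [0.2, 0.2, 0.3]
finger_gap: 0.6
finger_force: 0.0
```

```bash
python3 st.py
```

```text
4.85 [ 0.468  0.78   0.97  -0.927  1.751  0.353] [666.793 117.437 240.152] [0.231 0.15  0.315] rot to T [-0.002  0.002  0.001]
local [124.22   84.429 240.152]
```

Call:
servo_tool([
  [[-0.008,-0.0007,0,0,0,0,1],[-0.016,-0.0014,0,0,0,0,1],[-0.024,-0.002,0,0,0,0,1],[-0.032,-0.0027,0,0,0,0,1],[-0.04,-0.0034,0,0,0,0,1],[-0.048,-0.004,0,0,0,0,1],[-0.056,-0.0047,0,0,0,0,1],[-0.064,-0.0054,0,0,0,0,1],[-0.072,-0.006,0,0,0,0,1],[-0.08,-0.0067,0,0,0,0,1]],
])

```text
clock: 5.85
eef_pos: [627.0, 113.7, 238.8]
eef_rot: [3.133, 0.991, 1.683]
wrist_force: [1.1, -1.1, 0.6]
finger_gap: 0.9
finger_force: 0.3
```

```bash
python3 st.py; cat > lid.py <<'E'
# lid angle from the depth picture: points on the lid in the case frame, line through hinge
from cell import manip
from kin import *
from h import cloud
import sys
def lid(name="top"):
    c=manip.camera(name);Q=cloud(c)[c["range_z"]>0];l=RC.inv().apply(Q-C)
    m=(abs(l[:,1]+10)<75)&(l[:,2]>88)&(l[:,0]>-110)&(l[:,0]<112)&(l[:,2]<275)
    l=l[m];d=np.hypot(l[:,0]-74,l[:,2]-85);l=l[(d>60)&(d<190)]
    a=np.arctan2(l[:,2]-85,74-l[:,0]);return np.median(a),len(a),np.percentile(a,[10,90])
if __name__=="__main__":
    print("lid",lid("top"),lid("scene"))
E
python3 lid.py
```

```text
5.85 [ 0.489  0.693  1.12  -0.913  1.731  0.413] [626.984 113.71  238.782] [ 1.073 -1.058  0.622] rot to T [-0.001  0.001  0.001]
local [ 84.239  84.016 238.782]
lid (np.float64(1.526966468885133), 2190, array([1.51603597, 1.53946178])) (np.float64(1.5353836236375624), 5206, array([1.52123581, 1.55798406]))
```

Call:
servo_tool([
  [[-0.008,-0.0007,0,0,0,0,1],[-0.016,-0.0014,0,0,0,0,1],[-0.024,-0.002,0,0,0,0,1],[-0.032,-0.0027,0,0,0,0,1],[-0.04,-0.0033,0,0,0,0,1],[-0.024,-0.002,0,0,0,0,1],[-0.03,0.09,0,0,0,0,1],[-0.039,0.179,0,0,0,0,1],[-0.039,0.179,0,0,0,0,1],[-0.1,0.175,-0.03,0,0,0,1]],
])

```text
clock: 6.95
eef_pos: [579.1, 201.8, 224.0]
eef_rot: [3.128, 0.99, 1.679]
wrist_force: [0.9, -0.0, -0.4]
finger_gap: 0.6
finger_force: 0.0
```

```bash
python3 lid.py; python3 st.py
```

```text
lid (np.float64(1.3814590275101153), 884, array([1.36263024, 1.42036503])) (np.float64(1.3768177604715717), 4261, array([1.3640063 , 1.39841377]))
7.05 [ 0.634  0.728  1.103 -0.855  1.831  0.514] [575.201 200.946 221.436] [ 0.146 -0.445  0.467] rot to T [-0.001 -0.     0.   ]
local [ 39.866 175.245 221.436]
```

Call:
servo_tool([
  [[-0.085,-0.007,-0.046,0,0,0,1],[-0.169,-0.014,-0.092,0,0,0,1],[-0.169,-0.014,-0.092,0,0,0,1],[-0.161,-0.1,-0.092,0,0,0,1],[-0.154,-0.196,-0.092,0,0,0,1],[-0.154,-0.196,-0.092,0,0,0,1],[-0.154,-0.196,-0.092,0,0,0,1]],
])

```text
clock: 7.75
eef_pos: [501.6, 102.6, 178.9]
eef_rot: [3.129, 0.99, 1.678]
wrist_force: [-0.4, 0.3, -0.4]
finger_gap: 0.6
finger_force: 0.0
```

```bash
python3 lid.py; python3 st.py; python3 - <<'E'
from cell import manip
import cv2
c=manip.camera("scene");cv2.imwrite("pics/sc2.png",c["frame"][:,:,::-1])
E
```

```text
lid (np.float64(1.317545650752003), 996, array([1.29428025, 1.34646744])) (np.float64(1.296093905559006), 3695, array([1.28423885, 1.31645807]))
7.85 [ 0.576  0.52   1.546 -0.853  1.631  0.663] [501.244 103.932 178.345] [0.716 0.618 0.411] rot to T [-0.002  0.002  0.001]
local [-41.878  84.695 178.345]
```

View pics/sc2.png

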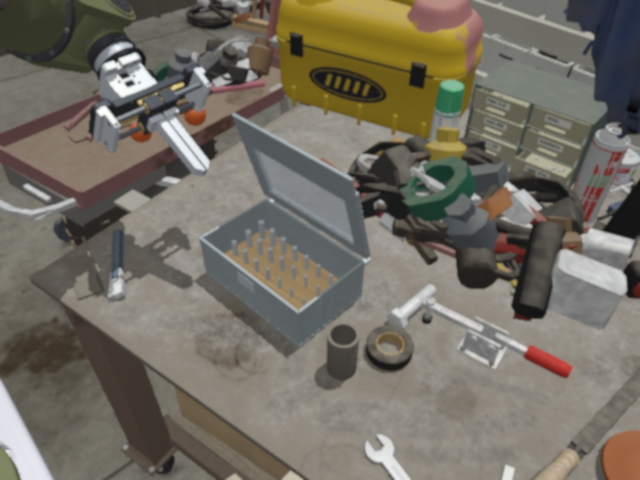

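Call:
servo_tool([
  [[0,0,0,0,0,0,1],[0,0,0,0,0,0,1],[0,0,0,0,0,0,1],[0,0,0,0,0,0,1],[0,0,0,0,0,0,1],[0,0,0,0,0,0,1],[0,0,0,0,0,0,1],[0,0,0,0,0,0,1],[0,0,0,0,0,0,1],[0,0,0,0,0,0,1]],
])

```text
clock: 8.9
eef_pos: [500.3, 103.2, 177.8]
eef_rot: [3.133, 0.991, 1.683]
wrist_force: [0.4, 0.3, -0.1]
finger_gap: 0.2
finger_force: 0.0
```

```bash
python3 lid.py
```

```text
lid (np.float64(1.1669300440433417), 2627, array([1.13658374, 1.18721787])) (np.float64(1.1202026113389079), 2317, array([1.11028186, 1.13940456]))
```

Call:
servo_tool([
  [[0,0,0,0,0,0,1],[0,0,0,0,0,0,1],[0,0,0,0,0,0,1],[0,0,0,0,0,0,1],[0,0,0,0,0,0,1],[0,0,0,0,0,0,1],[0,0,0,0,0,0,1],[0,0,0,0,0,0,1],[0,0,0,0,0,0,1],[0,0,0,0,0,0,1]],
])

```text
clock: 10.0
eef_pos: [500.3, 103.2, 177.8]
eef_rot: [3.133, 0.991, 1.683]
wrist_force: [-0.2, -1.1, -0.4]
finger_gap: 0.7
finger_force: 0.3
```

```bash
python3 lid.py; python3 st.py; python3 - <<'E'
from cell import manip
import cv2
c=manip.camera("scene");cv2.imwrite("pics/sc3.png",c["frame"][:,:,::-1])
E
```

```text
lid (np.float64(0.9216129040644577), 4734, array([0.89371268, 0.94127303])) (np.float64(0.8966311153690278), 681, array([0.87497369, 0.93107049]))
10.1 [ 0.576  0.519  1.549 -0.853  1.631  0.663] [500.265 103.251 177.761] [-0.772  0.378 -1.91 ] rot to T [-0.001  0.001  0.001]
local [-42.91   84.098 177.761]
```

View pics/sc3.png

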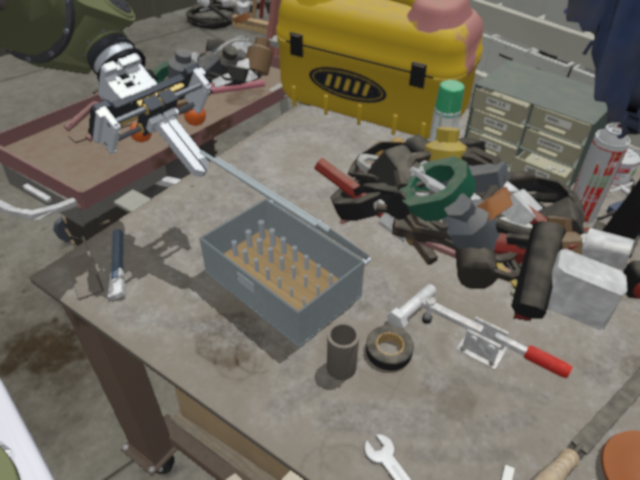

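Call:
servo_tool([
  [[0,0,0,0,0,0,1],[0,0,0,0,0,0,1],[0,0,0,0,0,0,1],[0,0,0,0,0,0,1],[0,0,0,0,0,0,1],[0,0,0,0,0,0,1]],
])

```text
clock: 10.75
eef_pos: [500.3, 103.3, 177.8]
eef_rot: [3.133, 0.991, 1.683]
wrist_force: [-0.8, -0.9, -0.7]
finger_gap: 0.5
finger_force: 0.3
```

```bash
python3 lid.py; python3 st.py; python3 - <<'E'
from kin import *
f=lambda t:RC.apply([-158*np.cos(t)-5*np.sin(t),0,158*np.sin(t)-5*np.cos(t)])
t0=.91
for t in np.arange(.91,-.06,-.05):print(round(t,2),((f(t)-f(t0))/500).round(3),(f(t)-f(t0)).round(1))
E
```

```text
lid (np.float64(0.9217155597621454), 4735, array([0.89386053, 0.94075263])) (np.float64(0.897270555908417), 680, array([0.87540221, 0.93158899]))
10.85 [ 0.576  0.519  1.549 -0.853  1.631  0.663] [500.328 103.256 177.817] [-1.075 -0.049  0.023] rot to T [-0.001  0.001  0.001]
local [-42.847  84.098 177.817]
0.91 [0. 0. 0.] [0. 0. 0.]
0.86 [-0.012 -0.001 -0.01 ] [-5.9 -0.5 -5.2]
0.81 [-0.023 -0.002 -0.021] [-11.6  -1.  -10.7]
0.76 [-0.034 -0.003 -0.033] [-17.   -1.4 -16.4]
0.71 [-0.044 -0.004 -0.045] [-22.1  -1.8 -22.5]
0.66 [-0.054 -0.004 -0.058] [-26.9  -2.2 -28.8]
0.61 [-0.063 -0.005 -0.071] [-31.3  -2.6 -35.3]
0.56 [-0.071 -0.006 -0.084] [-35.5  -3.  -42. ]
0.51 [-0.079 -0.007 -0.098] [-39.3  -3.3 -48.9]
0.46 [-0.085 -0.007 -0.112] [-42.7  -3.6 -56. ]
0.41 [-0.092 -0.008 -0.127] [-45.8  -3.8 -63.3]
0.36 [-0.097 -0.008 -0.141] [-48.5  -4.  -70.7]
0.31 [-0.102 -0.008 -0.156] [-50.9  -4.2 -78.2]
0.26 [-0.106 -0.009 -0.172] [-52.9  -4.4 -85.9]
0.21 [-0.109 -0.009 -0.187] [-54.5  -4.5 -93.6]
0.16 [-0.111 -0.009 -0.203] [ -55.7   -4.6 -101.4]
0.11 [-0.113 -0.009 -0.219] [ -56.5   -4.7 -109.3]
0.06 [-0.114 -0.009 -0.234] [ -56.9   -4.7 -117.2]
0.01 [-0.114 -0.009 -0.25 ] [ -56.9   -4.7 -125.1]
-0.04 [-0.113 -0.009 -0.266] [ -56.6   -4.7 -133. ]
```

Call:
servo_tool([
  [[-0.003,0,-0.003,0,0,0,1],[-0.007,-0.001,-0.006,0,0,0,1],[-0.01,-0.001,-0.009,0,0,0,1],[-0.014,-0.001,-0.012,0,0,0,1],[-0.017,-0.002,-0.016,0,0,0,1],[-0.021,-0.002,-0.019,0,0,0,1],[-0.024,-0.002,-0.022,0,0,0,1],[-0.028,-0.002,-0.026,0,0,0,1],[-0.031,-0.003,-0.029,0,0,0,1],[-0.034,-0.003,-0.033,0,0,0,1]],
])

```text
clock: 11.85
eef_pos: [483.2, 101.8, 161.2]
eef_rot: [3.133, 0.991, 1.683]
wrist_force: [-0.1, 1.2, 0.4]
finger_gap: 0.7
finger_force: 0.3
```

```bash
python3 lid.py; python3 st.py
```

```text
lid (np.float64(0.7763544375541739), 5663, array([0.74847141, 0.79697273])) (np.float64(0.7641157020496344), 1609, array([0.73718409, 0.79450225]))
11.95 [ 0.59   0.514  1.604 -0.844  1.608  0.708] [483.087 101.741 161.029] [-0.248  0.665 -0.219] rot to T [-0.001  0.001  0.001]
local [-60.155  84.018 161.029]
```

Call:
servo_tool([
  [[-0.003,0,-0.004,0,0,0,1],[-0.006,-0.001,-0.007,0,0,0,1],[-0.009,-0.001,-0.011,0,0,0,1],[-0.012,-0.001,-0.015,0,0,0,1],[-0.015,-0.001,-0.019,0,0,0,1],[-0.018,-0.001,-0.023,0,0,0,1],[-0.021,-0.002,-0.026,0,0,0,1],[-0.024,-0.002,-0.03,0,0,0,1],[-0.027,-0.002,-0.034,0,0,0,1],[-0.029,-0.002,-0.038,0,0,0,1]],
])

```text
clock: 12.95
eef_pos: [468.7, 100.8, 142.2]
eef_rot: [3.133, 0.991, 1.683]
wrist_force: [-0.2, -1.0, 0.3]
finger_gap: 0.2
finger_force: 0.2
```

Call:
servo_tool([
  [[-0.002,0,-0.004,0,0,0,1],[-0.005,0,-0.008,0,0,0,1],[-0.007,-0.001,-0.012,0,0,0,1],[-0.009,-0.001,-0.016,0,0,0,1],[-0.012,-0.001,-0.02,0,0,0,1],[-0.014,-0.001,-0.024,0,0,0,1],[-0.016,-0.001,-0.028,0,0,0,1],[-0.018,-0.002,-0.033,0,0,0,1],[-0.02,-0.002,-0.037,0,0,0,1],[-0.022,-0.002,-0.041,0,0,0,1]],
])

```text
clock: 13.95
eef_pos: [457.8, 99.8, 121.6]
eef_rot: [3.133, 0.991, 1.683]
wrist_force: [-0.9, 0.5, -0.6]
finger_gap: 0.4
finger_force: 0.4
```

```bash
python3 lid.py; python3 st.py
```

```text
lid (np.float64(0.4871954311844344), 6808, array([0.45950489, 0.51108279])) (np.float64(0.4846571939451175), 3833, array([0.45716072, 0.50319793]))
14.05 [ 0.613  0.535  1.684 -0.83   1.554  0.796] [457.655  99.744 121.517] [-0.76   0.812 -1.241] rot to T [-0.001  0.001  0.001]
local [-85.664  84.136 121.517]
```

Call:
servo_tool([
  [[-0.002,0,-0.004,0,0,0,1],[-0.004,0,-0.009,0,0,0,1],[-0.006,0,-0.013,0,0,0,1],[-0.007,-0.001,-0.017,0,0,0,1],[-0.009,-0.001,-0.022,0,0,0,1],[-0.011,-0.001,-0.026,0,0,0,1],[-0.013,-0.001,-0.031,0,0,0,1],[-0.014,-0.001,-0.035,0,0,0,1],[-0.016,-0.001,-0.04,0,0,0,1],[-0.017,-0.001,-0.044,0,0,0,1]],
])

```text
clock: 15.05
eef_pos: [449.3, 99.2, 99.6]
eef_rot: [3.133, 0.991, 1.683]
wrist_force: [-0.7, 0.5, -0.7]
finger_gap: 0.5
finger_force: 0.3
```

Call:
servo_tool([
  [[-0.001,0,-0.004,0,0,0,1],[-0.002,0,-0.009,0,0,0,1],[-0.003,0,-0.013,0,0,0,1],[-0.004,0,-0.017,0,0,0,1],[-0.005,-0.001,-0.021,0,0,0,1],[-0.006,-0.001,-0.025,0,0,0,1],[-0.007,-0.001,-0.028,0,0,0,1],[-0.008,-0.001,-0.031,0,0,0,1],[-0.008,-0.001,-0.034,0,0,0,1],[-0.009,-0.001,-0.037,0,0,0,1]],
])

```text
clock: 16.05
eef_pos: [444.8, 98.7, 81.2]
eef_rot: [3.133, 0.991, 1.683]
wrist_force: [0.3, 0.1, 0.5]
finger_gap: 0.5
finger_force: 0.5
```

```bash
sed -i 's/l\[:,2\]>88/l[:,2]>78/' lid.py; python3 lid.py; python3 st.py; python3 - <<'E'
from cell import manip
import cv2
c=manip.camera("scene");cv2.imwrite("pics/sc4.png",c["frame"][:,:,::-1])
E
```

```text
lid (np.float64(0.2271694129554672), 7099, array([0.20029897, 0.25243568])) (np.float64(0.22097134658133627), 5272, array([0.19571052, 0.24140772]))
16.15 [ 0.625  0.585  1.724 -0.826  1.499  0.869] [444.777  98.71   81.11 ] [ 0.581  0.166 -1.193] rot to T [-0.001  0.001  0.001]
local [-98.584  84.173  81.11 ]
```

View pics/sc4.png

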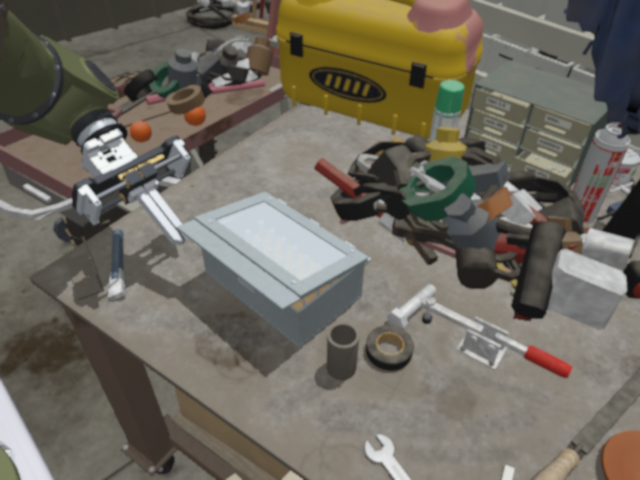

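Call:
servo_tool([
  [[0,0,-0.004,0,0,0,1],[0,0,-0.008,0,0,0,1],[0,0,-0.012,0,0,0,1],[0,0,-0.016,0,0,0,1],[-0.001,0,-0.02,0,0,0,1],[-0.001,0,-0.024,0,0,0,1],[-0.001,0,-0.028,0,0,0,1],[-0.001,0,-0.031,0,0,0,1],[-0.001,0,-0.034,0,0,0,1],[-0.001,0,-0.037,0,0,0,1]],
])

```text
clock: 17.2
eef_pos: [444.3, 98.8, 62.7]
eef_rot: [3.133, 0.991, 1.683]
wrist_force: [-1.2, 0.7, -0.7]
finger_gap: 0.7
finger_force: 0.5
```

Call:
servo_tool([
  [[0,0,-0.002,0,0,0,1],[0,0,-0.004,0,0,0,1],[0,0,-0.006,0,0,0,1],[0,0,-0.008,0,0,0,1],[0,0,-0.01,0,0,0,1],[0,0,-0.012,0,0,0,1],[0,0,-0.014,0,0,0,1],[0,0,-0.016,0,0,0,1],[0,0,-0.018,0,0,0,1],[0,0,-0.02,0,0,0,1]],
])

```text
clock: 18.2
eef_pos: [444.4, 98.8, 52.8]
eef_rot: [3.133, 0.991, 1.683]
wrist_force: [-1.0, 0.6, -1.1]
finger_gap: 0.5
finger_force: 0.6
```

```bash
python3 lid.py; python3 st.py
```

```text
lid (np.float64(0.05481772931482482), 6963, array([0.02795533, 0.08144323])) (np.float64(0.04616410753964419), 5898, array([0.02311258, 0.06793348]))
18.3 [ 0.626  0.637  1.727 -0.829  1.463  0.91 ] [444.325  98.759  52.702] [-0.974  1.48  -0.37 ] rot to T [-0.001  0.001  0.001]
local [-99.031  84.259  52.702]
```

Call:
servo_tool([
  [[0,0,-0.001,0,0,0,1],[0,0,-0.002,0,0,0,1],[0,0,-0.003,0,0,0,1],[0,0,-0.004,0,0,0,1],[0,0,-0.005,0,0,0,1],[0,0,-0.006,0,0,0,1],[0,0,-0.007,0,0,0,1],[0,0,-0.008,0,0,0,1],[0,0,-0.009,0,0,0,1],[0,0,-0.01,0,0,0,1]],
])

```text
clock: 19.3
eef_pos: [444.4, 98.8, 47.8]
eef_rot: [3.133, 0.991, 1.683]
wrist_force: [0.1, -0.7, 1.0]
finger_gap: 0.5
finger_force: 0.0
```

```bash
python3 lid.py; python3 st.py
```

```text
lid (np.float64(0.02780308927382511), 6918, array([0.0016023 , 0.05410267])) (np.float64(0.019329040341106527), 5956, array([-0.00345868,  0.04124761]))
19.4 [ 0.626  0.646  1.726 -0.83   1.457  0.916] [444.389  98.719  47.854] [-0.756 -0.215 -0.15 ] rot to T [-0.001  0.001  0.001]
local [-98.97   84.214  47.854]
```

Call:
servo_tool([
  [[0,0,-0.001,0,0,0,1],[0,0,-0.002,0,0,0,1],[0,0,-0.003,0,0,0,1],[0,0,-0.004,0,0,0,1],[0,0,-0.005,0,0,0,1],[0,0,-0.006,0,0,0,1],[0,0,-0.007,0,0,0,1],[0,0,-0.008,0,0,0,1],[0,0,-0.009,0,0,0,1],[0,0,-0.01,0,0,0,1]],
])

```text
clock: 20.4
eef_pos: [444.3, 98.8, 42.8]
eef_rot: [3.133, 0.991, 1.683]
wrist_force: [-0.3, 0.2, -0.4]
finger_gap: 0.6
finger_force: 0.0
```

```bash
python3 lid.py; python3 st.py
```

```text
lid (np.float64(0.027935149960541854), 6911, array([0.00149653, 0.054953  ])) (np.float64(0.019052670990230895), 5959, array([-0.00399374,  0.04135682]))
20.5 [ 0.626  0.656  1.726 -0.83   1.451  0.923] [444.29   98.739  42.76 ] [-0.762  1.275 -0.486] rot to T [-0.001  0.001  0.001]
local [-99.067  84.242  42.76 ]
```

Call:
servo_tool([
  [[-0.04,0,-0.004,0,0,0,1],[-0.1,0,-0.004,0,0,0,1],[-0.16,0,0,0,0,0,1],[-0.16,0.06,0.04,0,0,0,1],[-0.16,0.12,0.1,0,0,0,1],[-0.16,0.2,0.18,0,0,0,1],[-0.16,0.2,0.26,0,0,0,1],[-0.16,0.2,0.26,0,0,0,1],[-0.16,0.2,0.26,0,0,0,1]],
])

```text
clock: 21.4
eef_pos: [364.4, 198.9, 173.0]
eef_rot: [3.131, 0.99, 1.682]
wrist_force: [-0.4, -0.6, -0.6]
finger_gap: 0.7
finger_force: 0.0
```

```bash
python3 lid.py; python3 st.py; python3 - <<'E'
from cell import manip
import cv2
c=manip.camera("scene");cv2.imwrite("pics/sc5.png",c["frame"][:,:,::-1])
E
```

```text
lid (np.float64(0.027914267718397792), 6914, array([0.00118826, 0.05444017])) (np.float64(0.018982211801403248), 5958, array([-0.00355557,  0.04152686]))
21.5 [ 0.86   0.47   1.643 -0.684  1.773  0.871] [364.04  198.197 171.953] [-0.213  0.289  0.119] rot to T [-0.001  0.001  0.001]
local [-170.795  190.011  171.953]
```

View pics/sc5.png

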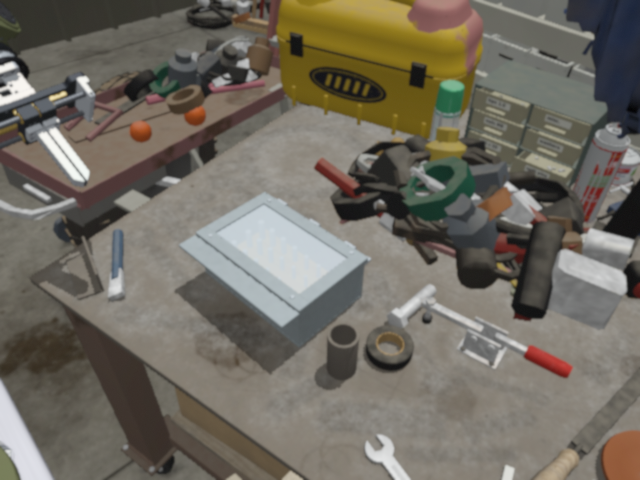

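The picture shows the lid flat on the rim, with its front edge running from (183,245) to (290,303). The finger is clear at (85,180), and the pipe (342,350), tape (389,347) and bolt (412,305) have not moved.

```bash
python3 -c "
from cell import manip
print(manip.sign_off())"
```

```text
the job is handed in; nothing more can be done
None
```

The lid is shut: I pushed it from behind until it fell, caught it on the finger at about 0.9 rad and held it at rest, then lowered it slowly. The finger is clear, the other things have not moved, and I handed the job in at about 21.6 s.

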